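Hold the hinge tester's flap open with its lever

ROBOT

A 6-joint arm with a two-finger parallel gripper is mounted at the origin on the work surface. World frame = base frame: x ahead of the robot, y to its left, z up, the work surface at z = 0. Lengths are in m, angles in rad, forces in N, time in s.
With the tool pointing down it reaches from about 0.325 to 0.875 m from the base axis. Payload 4.4 kg.
Tool frame: the origin (TCP) lies on the centre line of the jaws, within the pads' length; the fingertips stand 17 mm ahead of it and the grasp point (between the pads) lies 2 mm behind it; z points along the fingers, x is the direction in which the jaws open and shut, and the axes are right-handed (so a half turn about z gives the same grasp; the last joint's range is limited). The gripper opens to 85 mm and grips with 20 to 120 N. Pads are 22 mm wide; open, the fingers measure 114 mm over their backs; the gripper's body (76 mm by 85 mm) begins 54 mm behind the grasp point. The pads swing forward as they close: fully open they stand 13 mm farther back than shut.
Start: joints at [-1.262, 0.207, 1.542, -0, 1.393, -0.15], TCP at [0.255, -0.516, 0.248] pointing down, gripper open.
Joint ranges: [-2.73, 2.73], [-0.86, 2.22], [0.23, 2.46], [-1.11, 4.25], [0.08, 2.63], [-2.82, 2.82]. Speed limits (rad/s): [2.79, 2.79, 3.14, 3.14, 3.14, 3.14].

INTERFACE

Orientations are given as a unit quaternion [x, y, z, w].
In Python, from workcell import r gives the robot as it stands.
- The arm moves only by the tool play_rows, never from a script. Its argument "moves" is a list of rows, each an object with "slide": the shift along the tool's x, y, z in m, a list of three; "dr": the turn, a rotation vector about the tool's x, y, z in degrees, a list of three; "fingers": the opening, from 0 (shut) to 1 (fully open). In form: [{"slide": [x, y, z], "dr": [rx, ry, rz], "fingers": fingers}, ...]. A call has 1 to 12 rows; each row is the pose to reach, as a shift and turn from the pose measured when the call began, along the tool's axes at that moment; what a row does not reach only later rows make up. A row lasts 1/12 s, in which the tool goes at most 41.7 mm and 7.16 degrees, less where a joint would pass 70% of its speed; a pose out of reach is approached as far as the arm can. A call with a gripper value outside its range is refused whole. The fingers move at their own pace and stop on an object; the grip force is fixed at half the most. Time passes only in rows, so rows that repeat a pose let the fingers close. It gives the time, the measured TCP pose, the force and the opening at its end, in the units of the state.
- r.sense(): the state, without advancing time (a new reading comes with each control period).
- r.capture(name): name is "side" or "top" or "wrist"; returns a dict with "frame" (384x512x3 uint8, red, green, blue), "fovy" (degrees; the focal length in pixels is half the picture's height over the tangent of half this angle, whatever the lens; pixels are square), "cx", "cy" (the principal point, pixels), "R" (3x3) and "t" (3): a world point X has camera coordinates R X + t. Camera axes: x right, y down, z forward; pixel columns grow to the right and rows downward; lengths in m; the calibration is good to about 2 mm. A picture is of the moment at which its call begins. There is no depth.
- r.hand_in(): hands the job in, once; it reports no verdict.
Trained networks look in the newest picture that a camera, given by its name, has taken for a name from the list of things; names that differ only in an ending like _2 or _b are one class to them, and where a whole thing is asked for, a point or a joint stands for the part that bears it (a point fixed in the world has none). Each returns a list of dicts, best first, with "confidence" (0 to 1); they miss things now and then, are a little off and sometimes report something else, mostly with a low value. They report only what shows in the picture. A call takes as long as a camera call.
- r.outline_of(camera, thing): "region" (384x512 bool, what is visible of it) and "uv" ([column, row] in pixels, amid what is visible of it).
The state is a dict: "t": time; "joint_positions": joint angles; "joint_velocities": joint speeds; "joint_efforts": joint torques, N m; "position": TCP position; "tool_rot": TCP orientation; "ft_force": force on the tool from outside, world axes, zero at the start; "wrist_torque": the same for the moment, N m; "grip_width": finger opening in m.
Only numpy, scipy, OpenCV 4.12 (cv2) and the standard library are available. Lean on these libraries where they do the work, as an engineer would, in place of code of your own. Each camera call takes 0.05 s, during which the arm holds its last target. There are 200 camera calls.

TASK

With a fingertip push the catch's upright post fully away from the lever, so that the catch's tongue comes out from below the lever. Then gently press down the long end of the lever onto its rubber stop, so that the short end raises the heavy steel flap, and finish while holding the lever down with the flap up. Do not touch the flap, do not lift the lever out of its fork, and leave the other objects where they are.

Things in the scene. Friction and masses are not known exactly. Their poses are not given: they have to be found in the camera images.
- rig: fixed hinge tester. Origin on the table below the lever's pivot; z up, +y along the lever to its long end, -y to the flap; at yaw 0 its axes are the world's. Steel fork at the origin: cheeks at x = -36 and +36 mm, 91 mm high, pivot axis 75 mm high. White chamber 196 x 172 mm, 71 mm high, below the flap. Grey catch guide block 85 x 50 mm, 78 mm high, centred at x = -78, y = 90 mm
- lever: loose aluminium bar 28 mm wide, 12 mm thick, 275 mm long, 0.32 kg; its 12 mm cross pin lies in the fork's open slots. Origin at the pin's centre; frame parallel to the rig's at rest, when the bar climbs 0.21 rad to the long end. Pressing turns it about the rig's x by about -0.4 rad, till it lies on the stop. The flap's weight returns it when let go
- lever_pad (a point): centre of the upper face of the rubber pad (44 mm across, 50 mm along the lever) on the lever's long end. In the rig's frame at x = 0, y = 186 mm, about 127 mm high at rest; y = 191 mm, 48 mm high with the lever down on its stop. Pressing it takes about 4 to 10 N
- flap (a joint): angle of the flap in rad: 0 shut (level on the chamber), about 0.27 to 0.28 with the lever on its stop. Steel plate 190 x 150 x 10 mm, about 2.4 kg, hinged along its edge farthest from the fulcrum
- flap_edge (a point): middle of the flap's free edge, upper face, 82 mm above the table when shut; the lever's short end, 90 mm from the pivot, bears on the flap from below
- catch (a joint): travel of the catch in m: 0 in, tongue below the lever and blocking it; 0.050 fully out against its end stop. Slides to the rig's -x, with about 2 N of friction, and stays where it is left. The tongue is clear of the lever from 0.032
- catch_post (a point): centre of the top of the catch's upright steel post, 12 mm thick (rig x), 26 mm wide (rig y), free from 80 up to 140 mm above the table. It stands at rig x = -65 (catch in) to -115 mm (fully out), y = 90 mm; push its face towards the lever. There the lever's upper face is 100 mm above the table
- weight: bystander: steel knobbed weight, 48 mm diameter, 56 mm high, origin at the centre of its underside
- jar: bystander: white jar with black cap, 44 mm diameter, 65 mm high, origin at the centre of its underside
- driver: bystander: screwdriver lying on the table, about 200 mm long
- stop_top (a point): centre of the top of the fixed rubber-topped stop block (50 x 22 mm, 36 mm high) below the lever, at y = 150 mm in the rig's frame

How it is judged:
By the outcome, as a careful person would: the job done as asked, in the order asked, and still so for the second after the job is handed in, while the arm keeps its last pose, push and grip.
It also fails if it takes over 38 s, if anything falls off the work surface, if the arm or the gripper's body presses on something with over 40 N, if the wrist force passes 120 N, or if a joint passes its speed limit or range.

## Working session

There is one attempt and no reset: what is moved stays moved. The work goes in short steps, Python scripts to look and compute and a tool call to move; the robot and the scene stay as the last step left them, time stands still between calls to the robot, and variables do not carry over. Pictures are saved under pics/ and viewed, about 8 in all and at most 12, crops included, and the job is handed in when it is done.

Besides the shell and the picture viewer there is one more tool, called after "Emit:" as a command line: name --argument value ..., lists and objects as JSON in quotes. play_rows: Moves the arm, as the interface text tells. Its arguments: {"type":"object","properties":{"moves":{"type":"array"}},"required":["moves"]}

```bash
mkdir -p pics; cat > h.py <<'E'
import numpy as np,cv2
from workcell import r
def cap(n,f=None):
    c=r.capture(n)
    if f: cv2.imwrite('pics/'+f,c['frame'][:,:,::-1])
    return c
def K(c):
    f=c['frame'].shape[0]/2/np.tan(np.radians(c['fovy'])/2)
    return np.array([[f,0,c['cx']],[0,f,c['cy']],[0,0,1]])
def proj(c,X):
    p=K(c)@(np.array(c['R'])@np.array(X,float).T+np.array(c['t'])[:,None]); return (p[:2]/p[2]).T
def atz(c,uv,z):
    R=np.array(c['R']);o=-R.T@c['t'];d=R.T@np.linalg.inv(K(c))@[uv[0],uv[1],1]
    return o+d*(z-o[2])/d[2]
E
python3 - <<'E'
from h import *
C={n:cap(n,n+'1.png') for n in('side','top')}
for n,c in C.items():
    print(n,c['fovy'],np.round(-np.array(c['R']).T@c['t'],3))
    for th in('rig','lever','lever_pad','flap','catch','catch_post','weight','jar','driver'):
        for o in r.outline_of(n,th)[:2]: print(th,round(o['confidence'],2),np.round(o['uv']),o['region'].sum())
a=np.hstack([C['side']['frame'],C['top']['frame']])[:,:,::-1]
s=r.sense();print(s['position'],s['tool_rot'],s['ft_force'],s['t'])
E
```

```text
side 49.517828190892004 [0.466 0.593 0.812]
rig 0.87 [301. 186.] 8414
lever 0.86 [297. 200.] 1157
lever 0.24 [291. 139.] 2650
lever_pad 0.74 [296. 197.] 1131
flap 0.76 [292. 138.] 2664
catch 0.87 [327. 203.] 424
catch_post 0.61 [323. 201.] 391
weight 0.56 [234. 231.] 371
weight 0.45 [291. 140.] 2643
jar 0.7 [246. 202.] 409
top 42.95988594335795 [ 0.454 -0.048  1.32 ]
rig 0.63 [316. 232.] 8537
rig 0.49 [257. 266.] 240
lever 0.24 [255. 190.] 231
lever_pad 0.93 [260. 237.] 1655
flap 0.61 [339. 216.] 4357
flap 0.19 [318. 224.] 8432
catch 0.51 [260. 262.] 274
catch_post 0.75 [259. 266.] 208
jar 0.7 [253. 191.] 239
driver 0.69 [387. 224.] 360
[ 0.25466304 -0.51554374  0.24831062] [ 8.49379688e-01 -5.27782290e-01  2.11123712e-05  1.56897259e-05] [-0.33475161 -0.49015507 -0.20205779] 1.0
```

View pics/top1.png

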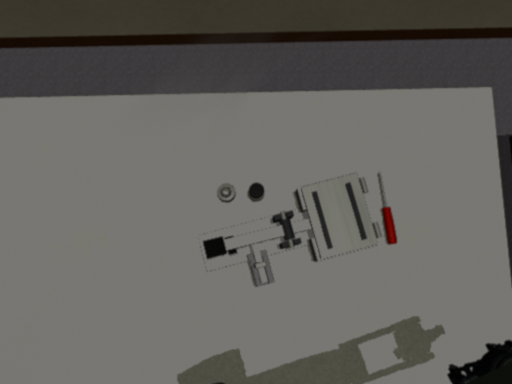

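View pics/side1.png

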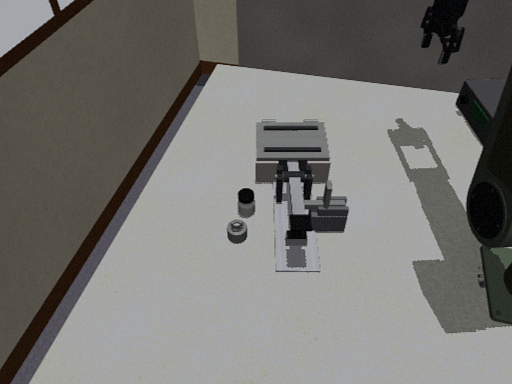

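```bash
python3 - <<'E'
import cv2
a=cv2.imread('pics/top1.png')[160:300,185:405]; b=cv2.imread('pics/side1.png')[110:280,220:360]
cv2.imwrite('pics/tc.png',cv2.resize(cv2.convertScaleAbs(a,alpha=1.5),(792,504),interpolation=cv2.INTER_CUBIC))
cv2.imwrite('pics/sc.png',cv2.resize(cv2.convertScaleAbs(b,alpha=1.3),(490,595),interpolation=cv2.INTER_CUBIC))
E
```

```text
(no output)
```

View pics/tc.png

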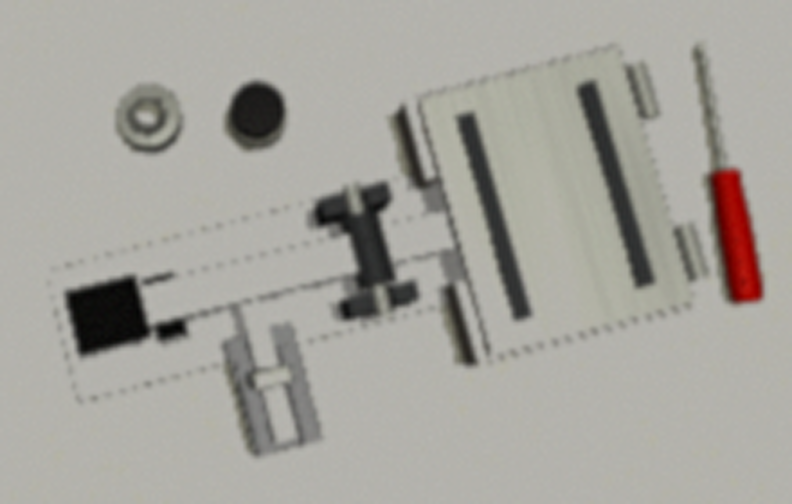

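View pics/sc.png

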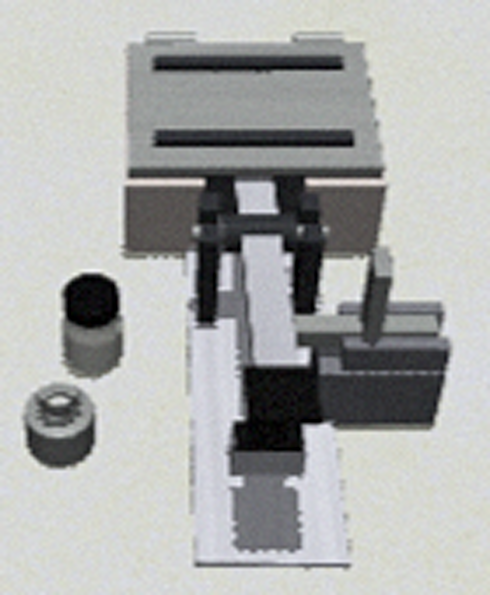

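```bash
cat >> h.py <<'E'
def rig2w(p,P):
    P=np.atleast_2d(np.array(P,float));c,s=np.cos(p[2]),np.sin(p[2])
    return np.c_[p[0]+c*P[:,0]-s*P[:,1],p[1]+s*P[:,0]+c*P[:,1],P[:,2]]
E
python3 - <<'E'
from h import *
from scipy.optimize import least_squares
T=cap('top');S=cap('side')
t=lambda u,v:(185+u/3.6,160+v/3.6); s=lambda u,v:(220+u/3.5,110+v/3.5)
dat=[(T,t(107,315),(0,.186,.127)),(T,t(270,376),(-.065,.09,.14)),(T,t(367,248),(0,0,.083)),
(T,t(418,97),(.095,None,.082)),(T,t(489,360),(-.095,None,.082)),
(S,s(381,253),(-.065,.09,.14)),(S,s(130,173),(.095,None,.082)),(S,s(383,173),(-.095,None,.082))]
def f(q):
    o=[]
    for c,uv,P in dat:
        P=list(P); 
        if P[1] is None:P[1]=-q[3]
        o+=list(proj(c,rig2w(q,P))[0]-uv)
    return o
z=atz(T,dat[2][1],.08); print(z)
R=least_squares(f,[z[0],z[1],.2,.085],loss='soft_l1');p=R.x
print(p,np.degrees(p[2]),np.round(np.reshape(f(p),(-1,2)),1))
np.save('p.npy',p[:3])
print(rig2w(p,[[-.065,.09,.14],[0,.186,.127],[0,.191,.048]]))
for th,zz in(('jar',.05),('weight',.05)):
    for o in r.outline_of('top',th)[:1]: print(th,atz(T,o['uv'],zz))
E
```

```text
[ 0.55235675 -0.14793481  0.08      ]
[ 0.55072404 -0.14810049  0.23905312  0.06080888] 13.696734907813546 [[ 0.3  0.4]
 [ 0.2 -1. ]
 [ 0.2  0.5]
 [-1.3  0.8]
 [-0.3 -0.4]
 [-0.6  1.4]
 [-0.3 -1.7]
 [ 0.9 -2.1]]
[[ 0.46626202 -0.07605074  0.14      ]
 [ 0.50668244  0.03261016  0.127     ]
 [ 0.50549853  0.03746797  0.048     ]]
jar [ 0.65594635 -0.06831329  0.05      ]
weight [0.64906599 0.0013726  0.05      ]
```

Emit:
play_rows --moves '[{"slide": [-0.024, -0.035, 0], "dr": [0, 0, 1], "fingers": 0}, {"slide": [-0.049, -0.069, 0], "dr": [0, 0, 2], "fingers": 0}, {"slide": [-0.073, -0.104, 0], "dr": [0, 0, 3], "fingers": 0}, {"slide": [-0.098, -0.138, 0], "dr": [0, 0, 4], "fingers": 0}, {"slide": [-0.122, -0.173, 0], "dr": [0, 0, 5], "fingers": 0}, {"slide": [-0.147, -0.208, 0], "dr": [0, 0, 6], "fingers": 0}, {"slide": [-0.171, -0.242, 0], "dr": [0, 0, 7], "fingers": 0}, {"slide": [-0.195, -0.277, 0], "dr": [0, 0, 8], "fingers": 0}, {"slide": [-0.22, -0.312, 0], "dr": [0, 0, 9], "fingers": 0}, {"slide": [-0.244, -0.346, 0], "dr": [0, 0, 10.5], "fingers": 0}, {"slide": [-0.27, -0.38, 0], "dr": [0, 0, 12], "fingers": 0}, {"slide": [-0.293, -0.415, 0], "dr": [0, 0, 12.6], "fingers": 0}]'

```text
t: 2.2
position: [0.4934, -0.0739, 0.2486]
tool_rot: [0.786, -0.618, 0.0, -0.0]
ft_force: [0.9, 0.0, 0.5]
grip_width: -0.0002
```

Emit:
play_rows --moves '[{"slide": [0, 0, 0], "dr": [0, 0, 0], "fingers": 0}]'

```text
t: 2.28
position: [0.4957, -0.068, 0.249]
tool_rot: [0.788, -0.615, 0.0, -0.002]
ft_force: [-1.7, 0.3, 0.1]
grip_width: -0.0002
```

```bash
cat >> h.py <<'E'
from scipy.spatial.transform import Rotation as Ro
def tell(goal=None):
    p=np.load('p.npy');s=r.sense();q=Ro.from_quat(s['tool_rot']);M=Ro.from_euler('z',p[2])
    P=M.inv().apply(s['position']-[p[0],p[1],0])
    print('t',s['t'],'rig mm',np.round(P*1e3,1),'F rig',np.round(M.inv().apply(s['ft_force']),1),'w',s['grip_width'])
    print('toolx,y,z in rig',np.round(M.inv().as_matrix()@q.as_matrix(),3).tolist())
    if goal is not None: print('slide',np.round((M*1).apply(np.array(goal)/1e3-P)@q.as_matrix(),4),
      'dr',np.round((q.inv()*M*Ro.from_matrix([[0,1,0],[1,0,0],[0,0,-1]])).as_rotvec(degrees=True),2),np.round((q.inv()*M*Ro.from_matrix([[0,-1,0],[-1,0,0],[0,0,-1]])).as_rotvec(degrees=True),2))
E
python3 -c "
from h import *
tell([-33,90,129])"
```

```text
t 2.2833 rig mm [-34.5  90.8 249. ] F rig [-1.5  0.7  0.1] w -0.00021636361879636654
toolx,y,z in rig [[0.006, -1.0, 0.004], [-1.0, -0.006, 0.002], [-0.002, -0.004, -1.0]]Traceback (most recent call last):
  File "<string>", line 3, in <module>
    tell([-33,90,129])
    ~~~~^^^^^^^^^^^^^^
  File "h.py", line 24, in tell
    if goal is not None: print('slide',np.round((M*1).apply(np.array(goal)/1e3-P)@q.as_matrix(),4),
                                                 ~^~
TypeError: Argument 'other' has incorrect type (expected scipy.spatial.transform._rotation.Rotation, got int)
```

Emit:
play_rows --moves '[{"slide": [0, -0.001, 0.02], "dr": [0, 0, 0], "fingers": 0}, {"slide": [0, -0.002, 0.04], "dr": [0, 0, 0], "fingers": 0}, {"slide": [0, -0.002, 0.06], "dr": [0, 0, 0], "fingers": 0}, {"slide": [0, -0.002, 0.08], "dr": [0, 0, 0], "fingers": 0}, {"slide": [0, -0.002, 0.1], "dr": [0, 0, 0], "fingers": 0}, {"slide": [0, -0.002, 0.113], "dr": [0, 0, 0], "fingers": 0}, {"slide": [0, -0.002, 0.118], "dr": [0, 0, 0], "fingers": 0}, {"slide": [0, -0.002, 0.118], "dr": [0, 0, 0], "fingers": 0}]'

```text
t: 2.95
position: [0.4968, -0.0671, 0.1296]
tool_rot: [0.788, -0.615, -0.001, -0.001]
ft_force: [-0.3, 0.3, 0.6]
grip_width: 0.0001
```

```bash
sed -i 's/(M\*1)/M/' h.py; python3 - <<'E'
from h import *
tell([-31,90,131])
c=cap('side');b=c['frame'][100:280,210:370,::-1]
cv2.imwrite('pics/s2.png',cv2.resize(cv2.convertScaleAbs(b,alpha=1.3),(528,594),interpolation=cv2.INTER_CUBIC))
E
```

```text
t 2.95 rig mm [-33.2  91.4 129.6] F rig [-0.2  0.4  0.6] w 0.00012757942947233346
toolx,y,z in rig [[0.006, -1.0, 0.001], [-1.0, -0.006, 0.004], [-0.004, -0.001, -1.0]]
slide [ 0.0014 -0.0022 -0.0014] dr [-3.2000e-01 -7.0000e-02 -1.7966e+02] [-0.05  0.21  0.33]
```

View pics/s2.png

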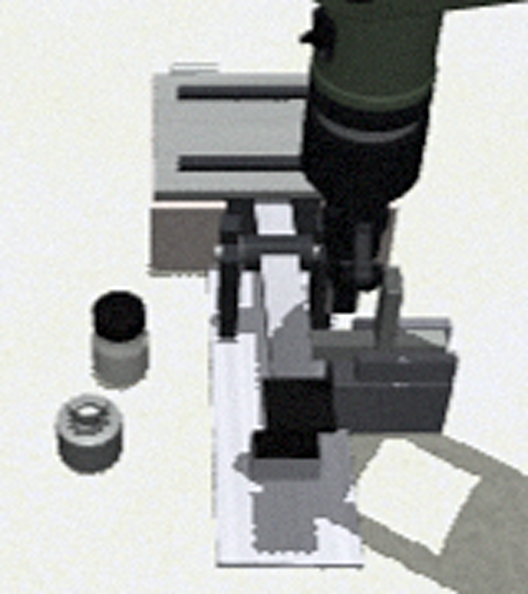

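The fingertip (about 345,305 in the crop) hangs just lever-side of the post (390,300), level with its upper half. I'll push now.

Emit:
play_rows --moves '[{"slide": [0.001, 0.006, 0], "dr": [0, 0, 0.3], "fingers": 0}, {"slide": [0.001, 0.012, 0], "dr": [0, 0, 0.3], "fingers": 0}, {"slide": [0.001, 0.017, 0], "dr": [0, 0, 0.3], "fingers": 0}, {"slide": [0.001, 0.022, 0], "dr": [0, 0, 0.3], "fingers": 0}, {"slide": [0.001, 0.027, 0], "dr": [0, 0, 0.3], "fingers": 0}, {"slide": [0.001, 0.032, 0], "dr": [0, 0, 0.3], "fingers": 0}, {"slide": [0.001, 0.037, 0], "dr": [0, 0, 0.3], "fingers": 0}, {"slide": [0.001, 0.042, 0], "dr": [0, 0, 0.3], "fingers": 0}, {"slide": [0.001, 0.047, 0], "dr": [0, 0, 0.3], "fingers": 0}, {"slide": [0.001, 0.052, 0], "dr": [0, 0, 0.3], "fingers": 0}, {"slide": [0.001, 0.056, 0], "dr": [0, 0, 0.3], "fingers": 0}, {"slide": [0.001, 0.059, 0], "dr": [0, 0, 0.3], "fingers": 0}]'

```text
t: 4.0
position: [0.4403, -0.0828, 0.1306]
tool_rot: [0.787, -0.618, -0.0, -0.002]
ft_force: [1.8, 0.9, 1.5]
grip_width: -0.0004
```

```bash
python3 -c "
from h import *
tell([-101,90,131])"
```

```text
t 4.0 rig mm [-91.8  89.6 130.6] F rig [1.9 0.4 1.5] w -0.00041862916378463696
toolx,y,z in rig [[0.0, -1.0, 0.003], [-1.0, -0.0, 0.002], [-0.002, -0.003, -1.0]]
slide [-0.0004  0.0092 -0.0004] dr [  -0.21   -0.25 -179.97] [-0.16  0.14  0.03]
```

Contact with ~2 N of friction. I'll go on gently to the end stop.

Emit:
play_rows --moves '[{"slide": [0, 0.002, 0], "dr": [0, 0, 0], "fingers": 0}, {"slide": [0, 0.004, 0], "dr": [0, 0, 0], "fingers": 0}, {"slide": [0, 0.005, 0], "dr": [0, 0, 0], "fingers": 0}, {"slide": [0, 0.006, 0], "dr": [0, 0, 0], "fingers": 0}, {"slide": [0, 0.006, 0], "dr": [0, 0, 0], "fingers": 0}]'

```text
t: 4.42
position: [0.4366, -0.0837, 0.1306]
tool_rot: [0.786, -0.618, 0.002, -0.004]
ft_force: [8.9, 3.6, -4.1]
grip_width: -0.0003
```

Emit:
play_rows --moves '[{"slide": [0, 0.001, 0], "dr": [0, 0, 0], "fingers": 0}, {"slide": [0, 0.002, 0], "dr": [0, 0, 0], "fingers": 0}, {"slide": [0, 0.003, 0], "dr": [0, 0, 0], "fingers": 0}, {"slide": [0, 0.003, 0], "dr": [0, 0, 0], "fingers": 0}]'

```text
t: 4.75
position: [0.4366, -0.0837, 0.1307]
tool_rot: [0.786, -0.618, 0.004, -0.007]
ft_force: [11.5, 3.8, -6.0]
grip_width: 0.0004
```

End stop felt (12 N, no further motion). I'll back off, rise, and check.

Emit:
play_rows --moves '[{"slide": [0, -0.008, 0], "dr": [0, 0, 0], "fingers": 0}, {"slide": [0, -0.016, -0.01], "dr": [0, 0, 0], "fingers": 0}, {"slide": [0, -0.016, -0.03], "dr": [0, 0, 0], "fingers": 0}, {"slide": [0, -0.02, -0.05], "dr": [0, 0, 0], "fingers": 0}, {"slide": [0, -0.02, -0.06], "dr": [0, 0, 0], "fingers": 0}, {"slide": [0, -0.02, -0.06], "dr": [0, 0, 0], "fingers": 0}]'

```text
t: 5.25
position: [0.4569, -0.0801, 0.194]
tool_rot: [0.786, -0.618, 0.007, -0.008]
ft_force: [0.4, -0.4, 0.7]
grip_width: 0.0002
```

```bash
python3 -c "
from h import *
tell([0,187,175])
for n in('top','side'):
    c=cap(n)
    for th in('catch_post',): print(n,[(o['confidence'],o['uv']) for o in r.outline_of(n,th)[:2]])
    print(proj(c,rig2w(np.load('p.npy'),[[-.115,.09,.11],[-.115,.09,.14],[-.065,.09,.11]])))"
```

```text
t 5.25 rig mm [-75.   88.3 194. ] F rig [ 0.3 -0.5  0.7] w 0.0001553003815326856
toolx,y,z in rig [[-0.001, -1.0, 0.021], [-1.0, 0.001, -0.001], [0.001, -0.021, -1.0]]
slide [-0.0989 -0.0745  0.0204] dr [-1.3000e-01  1.8600e+00  1.7992e+02] [-1.18 -0.08 -0.07]
top []
[[265.29572033 283.53217751]
 [265.72275452 283.9049823 ]
 [259.91244022 263.59276185]]
side [(0.83, [344.4, 202.2])]
[[348.60992311 192.69436709]
 [350.70990883 183.57441371]
 [326.71799793 192.77163292]]
```

Emit:
play_rows --moves '[{"slide": [-0.02, -0.015, 0], "dr": [-0.3, 0, 0], "fingers": 0}, {"slide": [-0.04, -0.03, 0], "dr": [-0.6, 0, 0], "fingers": 0}, {"slide": [-0.06, -0.045, 0], "dr": [-1, 0, 0], "fingers": 0}, {"slide": [-0.08, -0.06, 0], "dr": [-1.2, 0, 0], "fingers": 0}, {"slide": [-0.094, -0.071, 0.008], "dr": [-1.2, 0, 0], "fingers": 0}, {"slide": [-0.099, -0.0745, 0.017], "dr": [-1.2, 0, 0], "fingers": 0}, {"slide": [-0.099, -0.0745, 0.02], "dr": [-1.2, 0, 0], "fingers": 0}, {"slide": [-0.099, -0.0745, 0.02], "dr": [-1.2, 0, 0], "fingers": 0}]'

```text
t: 6.12
position: [0.5012, 0.0346, 0.1687]
tool_rot: [0.786, -0.618, -0.006, 0.003]
ft_force: [-0.0, 0.0, -0.4]
grip_width: -0.0001
```

```bash
python3 - <<'E'
from h import *
tell([0,187,144])
c=cap('side');b=c['frame'][100:280,210:370,::-1]
cv2.imwrite('pics/s3.png',cv2.resize(cv2.convertScaleAbs(b,alpha=1.3),(528,594),interpolation=cv2.INTER_CUBIC))
E
```

```text
t 6.1167 rig mm [ -4.9 189.3 168.7] F rig [ 0.   0.  -0.4] w -9.789740559150136e-05
toolx,y,z in rig [[-0.001, -1.0, -0.012], [-1.0, 0.001, 0.005], [-0.005, 0.012, -1.0]]
slide [ 0.0024 -0.0052  0.0246] dr [  0.42  -1.1  179.93] [ 0.7   0.27 -0.07]
```

View pics/s3.png

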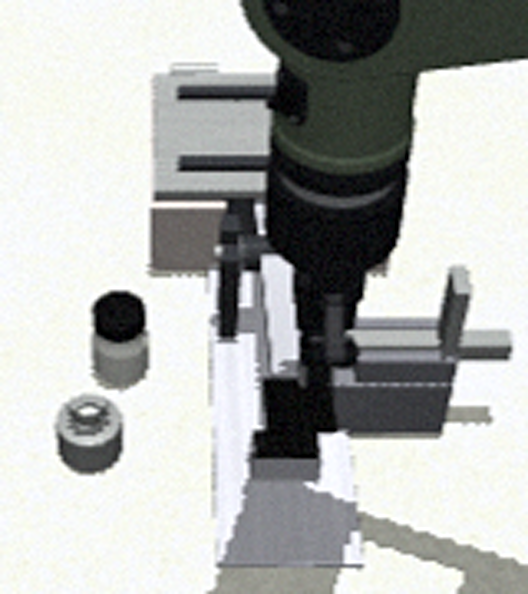

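The picture shows the catch fully out: post at (457,310), tongue clear of the lever. The finger is over the pad, a little to the post side. I'll centre it and approach.

Emit:
play_rows --moves '[{"slide": [0.001, -0.004, 0.003], "dr": [0.5, 0, 0], "fingers": 0}, {"slide": [0.002, -0.007, 0.008], "dr": [0.7, 0, 0], "fingers": 0}, {"slide": [0.002, -0.007, 0.014], "dr": [0.7, 0, 0], "fingers": 0}, {"slide": [0.002, -0.007, 0.017], "dr": [0.7, 0, 0], "fingers": 0}, {"slide": [0.002, -0.007, 0.017], "dr": [0.7, 0, 0], "fingers": 0}]'

```text
t: 6.58
position: [0.5079, 0.0336, 0.1514]
tool_rot: [0.786, -0.619, -0.002, -0.001]
ft_force: [0.4, 0.8, -0.5]
grip_width: -0.0001
```

```bash
python3 - <<'E'
from h import *
tell([0,187,144])
c=cap('side');p=np.load('p.npy')
s=r.sense();tip=s['position']+Ro.from_quat(s['tool_rot']).apply([0,0,.017])
print('tip px',proj(c,[tip]),'pad px',proj(c,rig2w(p,[[0,.186,.127],[-.022,.161,.121],[.022,.161,.121],[-.022,.211,.132],[.022,.211,.132]])))
b=c['frame'][165:255,260:340,::-1]
cv2.imwrite('pics/s4.png',cv2.resize(cv2.convertScaleAbs(b,alpha=2.5),(528,594),interpolation=cv2.INTER_CUBIC))
E
```

```text
t 6.5833 rig mm [  1.4 186.7 151.4] F rig [ 0.6  0.7 -0.5] w -8.629544745141151e-05
toolx,y,z in rig [[-0.003, -1.0, -0.001], [-1.0, 0.003, 0.005], [-0.005, 0.001, -1.0]]
slide [-0.0003  0.0014  0.0074] dr [ 4.3000e-01 -5.0000e-02  1.7984e+02] [ 0.03  0.28 -0.16]
tip px [[301.48666954 218.70365707]] pad px [[302.02019868 220.7848222 ]
 [311.15203538 213.49035886]
 [290.736044   213.54573867]
 [313.83375933 228.69375995]
 [292.40982987 228.73899331]]
```

View pics/s4.png

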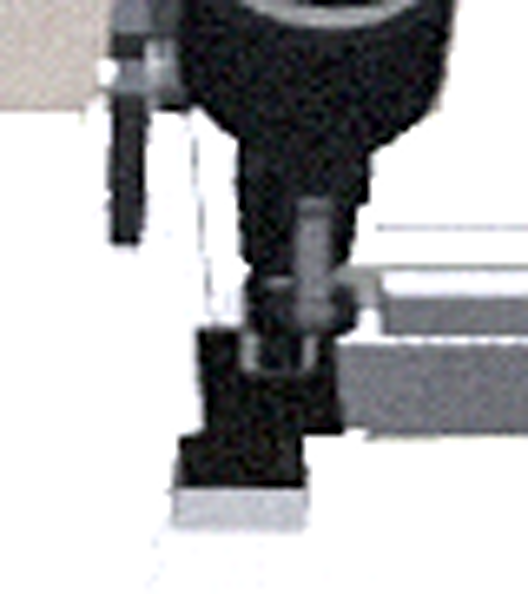

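Emit:
play_rows --moves '[{"slide": [0, -0.001, 0.004], "dr": [0, 0, 0], "fingers": 0}, {"slide": [0, -0.001, 0.007], "dr": [0, 0, 0], "fingers": 0}, {"slide": [-0.001, -0.001, 0.011], "dr": [0, 0, 0], "fingers": 0}, {"slide": [-0.002, -0.001, 0.016], "dr": [0, 0, 0], "fingers": 0}, {"slide": [-0.002, -0.001, 0.021], "dr": [0, 0, 0], "fingers": 0}, {"slide": [-0.003, -0.001, 0.026], "dr": [0, 0, 0], "fingers": 0}, {"slide": [-0.003, -0.001, 0.031], "dr": [0, 0, 0], "fingers": 0}, {"slide": [-0.004, -0.001, 0.036], "dr": [0, 0, 0], "fingers": 0}]'

```text
t: 7.3
position: [0.5094, 0.0392, 0.1175]
tool_rot: [0.786, -0.619, -0.001, -0.003]
ft_force: [-2.5, 2.8, 9.8]
grip_width: -0.0003
```

```bash
python3 -c "
from h import *
tell([2,191,65])"
```

```text
t 7.3 rig mm [  4.2 191.8 117.5] F rig [-1.8  3.4  9.8] w -0.000293672423415633
toolx,y,z in rig [[-0.003, -1.0, 0.003], [-1.0, 0.003, 0.006], [-0.006, -0.003, -1.0]]
slide [0.0011 0.0024 0.0525] dr [  0.55   0.3  179.84] [-0.19  0.35 -0.16]
```

Emit:
play_rows --moves '[{"slide": [0, 0.001, 0.005], "dr": [0, 0, 0], "fingers": 0}, {"slide": [-0.001, 0.002, 0.01], "dr": [0, 0, 0], "fingers": 0}, {"slide": [-0.001, 0.002, 0.015], "dr": [0, 0, 0], "fingers": 0}, {"slide": [-0.001, 0.002, 0.02], "dr": [0, 0, 0], "fingers": 0}, {"slide": [-0.001, 0.002, 0.025], "dr": [0, 0, 0], "fingers": 0}, {"slide": [-0.001, 0.002, 0.03], "dr": [0, 0, 0], "fingers": 0}, {"slide": [-0.001, 0.002, 0.034], "dr": [0, 0, 0], "fingers": 0}, {"slide": [-0.001, 0.002, 0.038], "dr": [0, 0, 0], "fingers": 0}, {"slide": [0, 0.002, 0.042], "dr": [0, 0, 0], "fingers": 0}, {"slide": [0, 0.002, 0.045], "dr": [0, 0, 0], "fingers": 0}, {"slide": [0.001, 0.002, 0.047], "dr": [0, 0, 0], "fingers": 0}, {"slide": [0.001, 0.002, 0.048], "dr": [0, 0, 0], "fingers": 0}]'

```text
t: 8.3
position: [0.5086, 0.0398, 0.0707]
tool_rot: [0.785, -0.619, -0.002, -0.005]
ft_force: [-1.5, 5.3, 9.6]
grip_width: -0.0001
```

```bash
python3 -c "
from h import *
tell([2,191,65])"
```

```text
t 8.3 rig mm [  3.5 192.5  70.7] F rig [-0.2  5.5  9.6] w -5.675009519777303e-05
toolx,y,z in rig [[-0.003, -1.0, 0.006], [-1.0, 0.003, 0.009], [-0.009, -0.006, -1.0]]
slide [0.0016 0.0016 0.0057] dr [  0.8    0.5  179.81] [-0.32  0.51 -0.19]
```

Emit:
play_rows --moves '[{"slide": [0, 0, 0.002], "dr": [0, 0, 0], "fingers": 0}, {"slide": [0, 0, 0.004], "dr": [0, 0, 0], "fingers": 0}, {"slide": [0.001, 0, 0.006], "dr": [0, 0, 0], "fingers": 0}, {"slide": [0.001, 0, 0.007], "dr": [0, 0, 0], "fingers": 0}, {"slide": [0.001, 0, 0.007], "dr": [0, 0, 0], "fingers": 0}]'

```text
t: 8.72
position: [0.5096, 0.0395, 0.0658]
tool_rot: [0.785, -0.619, -0.002, -0.006]
ft_force: [-5.0, 2.4, 15.0]
grip_width: 0.0004
```

Emit:
play_rows --moves '[{"slide": [0, 0, 0.001], "dr": [0, 0, 0], "fingers": 0}, {"slide": [0, 0, 0.002], "dr": [0, 0, 0], "fingers": 0}, {"slide": [0, 0, 0.002], "dr": [0, 0, 0], "fingers": 0}]'

```text
t: 8.97
position: [0.5098, 0.0396, 0.0657]
tool_rot: [0.786, -0.619, -0.002, -0.005]
ft_force: [-6.0, 0.5, 15.7]
grip_width: -0.0003
```

Emit:
play_rows --moves '[{"slide": [0, 0.002, 0.002], "dr": [0, 0, 0], "fingers": 0}, {"slide": [0, 0.002, 0.003], "dr": [0, 0, 0], "fingers": 0}, {"slide": [0, 0.002, 0.003], "dr": [0, 0, 0], "fingers": 0}, {"slide": [0, 0.002, 0.003], "dr": [0, 0, 0], "fingers": 0}, {"slide": [0, 0.002, 0.003], "dr": [0, 0, 0], "fingers": 0}, {"slide": [0, 0.002, 0.003], "dr": [0, 0, 0], "fingers": 0}]'

```text
t: 9.47
position: [0.5096, 0.0395, 0.0657]
tool_rot: [0.786, -0.619, -0.001, -0.006]
ft_force: [-4.5, 1.0, 16.7]
grip_width: -0.0001
```

```bash
python3 - <<'E'
from h import *
tell([0,191,65])
c=cap('side');a=c['frame'][100:280,210:370,::-1]
a=cv2.resize(cv2.convertScaleAbs(a,alpha=1.4),(400,450),interpolation=cv2.INTER_CUBIC)
t=cap('top');b=t['frame'][160:300,185:310,::-1]
b=cv2.resize(cv2.convertScaleAbs(t['frame'][160:340,205:365,::-1],alpha=1.5),(400,450),interpolation=cv2.INTER_CUBIC)
cv2.imwrite('pics/s5.png',np.hstack([a,b]))
p=np.load('p.npy')
# flap free-edge corners shut vs 0.275 rad (hinge 150 mm behind edge)
h=.150
for ang in(0,.275):
    P=[[x,-.061-h+h*np.cos(ang),.082+h*np.sin(ang)] for x in(.095,-.095)]
    print(ang,(proj(c,rig2w(p,P))-[210,100])*2.5,(proj(t,rig2w(p,P))-[205,160])*2.5+[400,0])
tell()
E
```

```text
t 9.4667 rig mm [  4.5 192.   65.7] F rig [-4.2  2.1 16.7] w -8.006056485655974e-05
toolx,y,z in rig [[-0.002, -1.0, 0.009], [-1.0, 0.002, 0.009], [-0.009, -0.009, -1.0]]
slide [0.001  0.0045 0.0006] dr [  0.78   0.83 179.88] [-0.53  0.5  -0.12]
0 [[117.22588932 144.21500839]
 [300.7564814  143.31036388]] [[637.24425628  69.25494389]
 [688.97631218 248.83262808]]
0.275 [[117.05638332 110.65228194]
 [305.09885978 109.62538612]] [[646.92925178  61.07749962]
 [700.61749034 246.51713972]]
t 9.5667 rig mm [  4.5 192.   65.7] F rig [-4.3  3.  16.6] w -0.0001231170814725142
toolx,y,z in rig [[-0.002, -1.0, 0.009], [-1.0, 0.002, 0.009], [-0.009, -0.009, -1.0]]
```

View pics/s5.png

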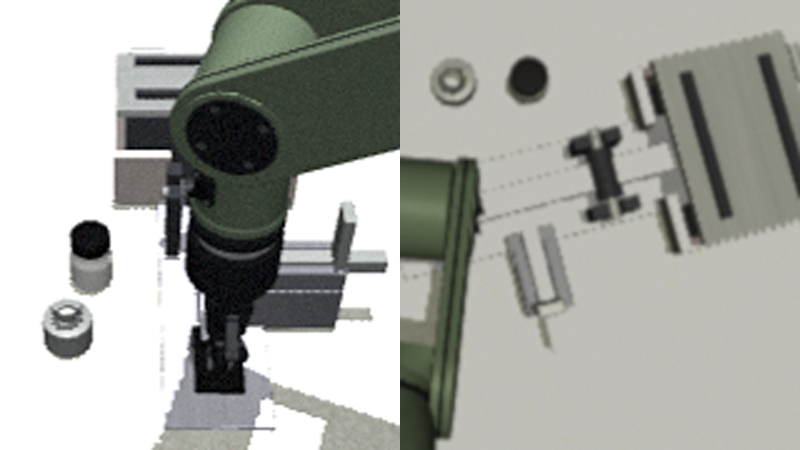

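The flap's edge is at row ~111 in the side view; I predicted 110 for 0.275 rad and 144 when shut. The dark chamber opening shows, the pin sits in the fork, the catch is out, and the jar and weight haven't moved. The tip is steady at 65.7 mm with about 17 N, so I'm handing in.

```bash
python3 -c "
from h import *
print(r.hand_in()); tell()"
```

```text
the job is handed in; nothing more can be done
None
the job is handed in; nothing more can be done
```

The job is done and handed in at about 9.6 s. I pushed the catch post out to its end stop with the closed fingertips. Then I pressed the lever pad slowly down onto its stop, and I finished with the arm holding it there.

**Catch:** The post stopped moving at 12 N, and the side picture shows it fully out with the tongue clear of the lever. The top camera's network did not find the post after the push, so I relied on the side camera's network and the force.

**Lever:** The TCP held steady at 65.7 mm, where about 65 mm was expected with the lever on its stop. The press force was about 17 N, above the 4 to 10 N needed, so the lever is firmly on the stop.

**Flap:** Its free edge in the side picture matches the position predicted for 0.275 rad to about one pixel. I estimated that angle from the picture and did not measure it directly.

**Other objects:** The lever's pin is still in the fork. The jar and weight look where they were. The screwdriver was outside the last crops, but the arm did not go near it at table height.

**Small deviation:** The fingertip finished about 4 mm off the pad's centre line, well within the pad, with a steady sideways force of about 4 N. The sense reading after hand-in was refused, so the last state check is from just before it.

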